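# Close the slide chamber: frame, then cover, over its two guide pins

### The arm

A 7-joint arm with a two-finger parallel gripper is mounted at the origin on the work surface. World frame = base frame: x ahead of the robot, y to its left, z up, the work surface at z = 0. Lengths are in m, angles in rad, forces in N, time in s.
With the tool pointing down it reaches from about 0.4 to 0.9 m from the base axis. Payload 5.6 kg.
Tool frame: the origin (TCP) lies at the very end of the fingers, on their centre line; the grasp point (between the pads) lies pinch_z behind it (pinch_z is the distance from the TCP to the grasp point, in m); z points along the fingers, y is the line along which they close (so a half turn about z gives the same grasp; the last joint's range is limited). The gripper opens to 92 mm and grips with 3 to 60 N. Pads are 20 mm wide; open, the fingers measure 128 mm over their backs; the gripper's body (75 mm by 189 mm) begins 69 mm behind the grasp point.
Start: joints at [-1.187, 0.468, -0.012, 1.603, 0.006, 1.071, -0.056], TCP at [0.269, 0.592, 0.215] pointing down, gripper open.
Joint ranges: [-2.53, 2.53], [-0.31, 2.02], [-1.57, 1.55], [0.28, 2.44], [-1.29, 4.43], [0.15, 1.84], [-2.92, 2.92]. Speed limits (rad/s): [2.57, 2.57, 3.14, 3.14, 3.14, 3.14, 3.14].

### API

Orientations are given as a rotation vector (axis times angle).
In Python, from bench import get_obs, camera, job_done, silhouettes, spot_point, pinch_z gives the robot as it stands.
- The arm moves only by the shell command python3 -m handwheel 'ROWS' [FORCE]. ROWS is JSON, a list of rows, each a list of 3 entries, a list of its own where there are three numbers: the shift along the tool's x, y, z in m, then the turn, a rotation vector about the tool's x, y, z in rad, then the opening in per cent of the stroke, from 0 (shut) to 100 (fully open). In form: [[[dx, dy, dz], [wx, wy, wz], hand], ...]. A call has 1 to 8 rows; each row shifts and turns the commanded pose from where the row before left it, along the tool's axes as they then stand; what a row does not reach is not made up. A row lasts 1/10 s, in which the tool goes at most 50 mm and 8.59 degrees, less where a joint would pass 70% of its speed; a pose out of reach is approached as far as the arm can. A call with a gripper value outside its range is refused whole. The fingers move at their own pace and stop on an object; FORCE is the grip in N (left out, the last holds). Time passes only in rows, so rows that do not move let the fingers close. It gives the time, the measured TCP pose, the force, the opening and the grip force at its end, in the units of the state.
- get_obs(): the state, without advancing time (a new reading comes with each control period).
- camera(name): name is "scene" or "top" or "wrist"; returns a dict with "frame" (400x640x3 uint8, red, green, blue), "K" (3x3 intrinsics, pixels), "k1" (the pictures are not rectified: a ray, as slopes to the right and down, at radius r is drawn at 1 + k1 r^2 times it, then the intrinsics apply), "eye" and "orientation" of the camera in the world. Camera axes: x right, y up, looking along -z (the intrinsics and any distortion apply to the point x, -y, -z); pixel columns grow to the right and rows downward; lengths in m; the calibration is good to about 2 mm. A picture is of the moment at which its call begins. There is no depth.
- job_done(): hands the job in; it is judged then, once.
Trained networks look in the newest picture that a camera, given by its name, has taken for a name from the list of things; names that differ only in an ending like _2 or _b are one class to them, and where a whole thing is asked for, a point or a joint stands for the part that bears it (a point fixed in the world has none). Each returns a list of dicts, best first, with "score" (0 to 1); they miss things now and then, are a little off and sometimes report something else, mostly with a low value. They report only what shows in the picture. A call takes as long as a camera call. They do not tell look-alikes from the thing itself.
- silhouettes(target, camera): "mask" (400x640 bool, what is visible of it) and "bbox" ([left, top, right, bottom] in pixels, round what is visible of it).
- spot_point(target, camera): "position" ([column, row] in pixels: a listed point, or the origin of a listed thing).
The state is a dict: "clock": time; "joints": joint angles; "dq": joint speeds; "joint_efforts": joint torques, N m; "position": TCP position; "eef_rot": TCP orientation; "contact_force": force on the tool from outside, world axes, zero at the start; "moment": the same for the moment, N m; "gripper_width": finger opening in m; "finger_force": force on a finger pad.
Only numpy, scipy, OpenCV 4.12 (cv2) and the standard library are available. Lean on these libraries where they do the work, as an engineer would, in place of code of your own. Each camera call takes 0.05 s, during which the arm holds its last target. There are 200 camera calls.

### The job

Assemble the slide chamber: thread the large white two-window frame over the two guide pins of the grey base and lower it fully home on the base, then thread the aluminium cover over the same pins until it lies flat on the frame, and let go. Lower both gently rather than dropping them, as the glass slides underneath break easily, and leave everything else on the bench where it is.

Things in the scene. Friction and masses are not known exactly. Their poses are not given: they have to be found in the camera images.
- base_seat (a point): the chamber's base: grey metal block 200 (x) x 120 (y) mm, fixed, its top 24 mm above the bench, with glass slides flush in it. This point: centre of the top face, midway between two upright steel pins; z up. Pins at x = -74 and +74 mm, y = 0; 9 mm diameter, 40 mm tall above the top face, the last 12 mm tapering to a 3 mm tip.
- frame_center (a point): large white plastic frame, loose, flat on the bench: 180 (x) x 100 (y) x 14 mm, 0.15-0.3 kg. This point: its centre, 7 mm above the underside, in the middle of a cross bar 16 mm wide (x). Grip the bar along x, fingers in the through windows beside it, each 54 (x) x 72 (y) mm, centred at x = -35, +35 mm. Two 12 mm through holes at x = -74, +74 mm, y = 0. Half a turn fits too.
- cover_grip (a point): aluminium cover, loose, flat on the bench: plate 180 (x) x 100 (y) x 8 mm, 0.25-0.5 kg, with a grip rib on top 70 mm long (x), 14 mm wide (y), rising 30 mm above the plate. This point: centre of the rib, 23 mm above the plate's underside. Two 12 mm through holes at x = -74, +74 mm, y = 0. Half a turn fits too.
- small_frame_center (a point): bystander, loose, not to be disturbed; this point is its centre: the smaller white plastic frame, 120 x 76 x 14 mm, with two windows and 8 mm holes 100 mm apart: it belongs to another chamber and does not fit
- dropper_center (a point): bystander, loose, not to be disturbed; this point is its centre: white plastic bottle, 32 mm across, about 85 mm tall, standing
- amber_center (a point): bystander, loose, not to be disturbed; this point is its centre: amber glass bottle, 34 mm across, about 75 mm tall, standing
- slide_box_center (a point): bystander, loose, not to be disturbed; this point is its centre: flat slide box with a white lid, about 87 x 102 x 38 mm
- mouse_center (a point): bystander, loose, not to be disturbed; this point is its centre: black computer mouse, about 105 x 60 x 30 mm
- jar_center (a point): bystander, loose, not to be disturbed; this point is its centre: glass jar with a white lid, 56 mm across, 80 mm tall, standing
There are look-alikes about, which are no part of the job. What is shaped like the part that bears frame_center but purple is not meant. Of the things that look like the part that bears cover_grip, take the one that is farthest from the robot's base at the start.

How it is judged:
On the way, in this order (a step that is already met when the one before it is completed fails the run):
1. the large frame is over both pins and fully home on the base (horizontal distance between frame_center and base_seat below 0.0035 m and z of frame_center in the frame of base_seat between 0.005 and 0.009 m and angle between the x axis of frame_center and the x axis of base_seat, either way round below 0.05 rad and angle between frame_center's own z axis and vertical below 0.03 rad), for 0.2 s.
2. the cover is over both pins and flat on the frame (horizontal distance between cover_grip and base_seat below 0.0035 m and z of cover_grip in the frame of base_seat between 0.035 and 0.0395 m and angle between the x axis of cover_grip and the x axis of base_seat, either way round below 0.05 rad and angle between cover_grip's own z axis and vertical below 0.03 rad), for 0.2 s.
At the end, for the whole second after the job is handed in: Frame flat on the base (its centre 7 mm over the base's top face), cover flat on the frame (rib centre 37 mm over it), each within about 2 mm in height, 3.5 mm sideways, 0.05 rad of the base's long axis either way round and 0.03 rad of level, at rest (all of step 1 and all of step 2 and linear speed of each of frame, cover below 0.02 m/s); the robot touches nothing.
It fails at once if the frame is dropped over the base (falls free faster than 0.4 m/s, some 8 mm of fall) (linear speed of frame above 0.4 m/s and contact force between the fingers and frame below 0.05 N and horizontal distance between frame_center and base_seat below 0.06 m).
It fails at once if the cover is dropped over the base (falls free faster than 0.4 m/s, some 8 mm of fall) (linear speed of cover above 0.4 m/s and contact force between the fingers and cover below 0.05 N and horizontal distance between cover_grip and base_seat below 0.06 m).
It fails at once if a bystander is shifted by more than 20 mm or knocked over (distance of any of small_frame_center, dropper_center, amber_center, slide_box_center, mouse_center, jar_center from where it was at the start of the episode above 0.02 m).
It also fails if it takes over 72 s, if anything falls off the work surface, if the arm or the gripper's body presses on something with over 40 N, if the wrist force passes 120 N, or if a joint passes its speed limit or range.

## Working session

There is one attempt and no reset: what is moved stays moved. The work goes in short steps, Python scripts to look and compute and a shell command to move; the robot and the scene stay as the last step left them, time stands still between calls to the robot, and variables do not carry over. Pictures are saved under pics/ and viewed, at most 10 in all, crops included, and the job is handed in when it is done.

```bash
ls; mkdir -p pics; cat > h.py <<'E'
import numpy as np, cv2
from bench import get_obs, camera, job_done, silhouettes, spot_point, pinch_z
from scipy.spatial.transform import Rotation as R
def rot(o):
    o=np.array(o,float)
    if o.shape==(3,3): return o
    return R.from_rotvec(o).as_matrix() if o.size==3 else R.from_quat(o).as_matrix()
def save(c,n,box=None,s=1):
    f=c["frame"]
    if box: f=f[box[1]:box[3],box[0]:box[2]]
    f=cv2.resize(f,None,fx=s,fy=s,interpolation=cv2.INTER_CUBIC)
    cv2.imwrite("pics/"+n,f[:,:,::-1])
def world(c,px,z):
    K=np.array(c["K"]);px=np.atleast_2d(np.array(px,float))
    d=(px-[K[0,2],K[1,2]])/[K[0,0],K[1,1]]
    u=d.copy()
    for _ in range(30): u=d/(1+c["k1"]*(u**2).sum(1,keepdims=True))
    ray=np.c_[u[:,0],-u[:,1],-np.ones(len(u))]@rot(c["orientation"]).T
    e=np.array(c["eye"]); t=(z-e[2])/ray[:,2]
    return e+ray*t[:,None]
def pix(c,P):
    P=np.atleast_2d(P); q=(P-np.array(c["eye"]))@rot(c["orientation"])
    u=np.c_[q[:,0]/-q[:,2],-q[:,1]/-q[:,2]]; K=np.array(c["K"])
    u=u*(1+c["k1"]*(u**2).sum(1,keepdims=True))
    return u*[K[0,0],K[1,1]]+[K[0,2],K[1,2]]
E
python3 - <<'E'
from h import *
np.set_printoptions(precision=4,suppress=True)
print(get_obs(),pinch_z)
for n in("top","scene"):
    c=camera(n); save(c,n+"0.png"); print(n,c["K"],c["k1"],c["eye"],c["orientation"])
    for t,z in(("base_seat",.024),("frame_center",.007),("cover_grip",.023),("small_frame_center",.007),("dropper_center",.04),("amber_center",.04),("slide_box_center",.019),("mouse_center",.015),("jar_center",.04)):
        print(t,[(np.round(p["position"]),round(p["score"],2),world(c,p["position"],z)[0][:2]) for p in spot_point(t,n)])
E
```

```text
pics
{'clock': 0.0, 'joints': array([-1.187 ,  0.4684, -0.0116,  1.6036,  0.006 ,  1.0714, -0.0563]), 'dq': array([-0.001 , -0.0003, -0.001 , -0.0022,  0.0003,  0.0001,  0.0001]), 'joint_efforts': array([ -0.0007, -52.0578,  -0.0123, -24.3743,  -0.0566,   0.0173,
         0.0001]), 'position': array([0.2689, 0.5911, 0.2137]), 'eef_rot': array([-0.6655, -3.0701,  0.0026]), 'contact_force': array([ 0.5888, -0.8077,  0.3896]), 'moment': array([ 0.0354, -0.0173, -0.0039]), 'finger_force': 0.0, 'gripper_width': 0.09204772795731181} 0.0187
top [[378.756    0.     322.8766]
 [  0.     378.756  195.7769]
 [  0.       0.       1.    ]] -0.026713629537673773 [ 0.4321 -0.0029  1.1914] [ 0.0885 -0.0718 -1.5975]
base_seat [(array([221., 228.]), 0.91, array([0.4598, 0.3241]))]
frame_center [(array([356., 103.]), 0.74, array([ 0.8502, -0.1065])), (array([326., 200.]), 0.72, array([ 0.541 , -0.0025])), (array([294., 266.]), 0.71, array([0.3379, 0.1041]))]
cover_grip [(array([443., 296.]), 0.88, array([ 0.2369, -0.347 ]))]
small_frame_center [(array([299., 130.]), 0.82, array([0.7681, 0.0773])), (arr
[... 881 characters left out ...]
array([173., 184.]), 0.92, array([ 0.2574, -0.3414])), (array([187., 227.]), 0.63, array([ 0.4759, -0.3187]))]
small_frame_center [(array([375., 276.]), 0.86, array([0.7678, 0.0752])), (array([374., 209.]), 0.44, array([0.5316, 0.1859]))]
dropper_center [(array([373., 212.]), 0.86, array([0.5823, 0.1543]))]
amber_center [(array([254., 242.]), 0.55, array([ 0.6046, -0.1704]))]
slide_box_center [(array([431., 241.]), 0.63, array([0.7141, 0.2566]))]
mouse_center [(array([223., 287.]), 0.79, array([ 0.7023, -0.262 ]))]
jar_center [(array([246., 194.]), 0.83, array([ 0.3959, -0.149 ])), (array([223., 287.]), 0.74, array([ 0.7281, -0.2632])), (array([188., 229.]), 0.25, array([ 0.5072, -0.3151]))]
```

View pics/top0.png

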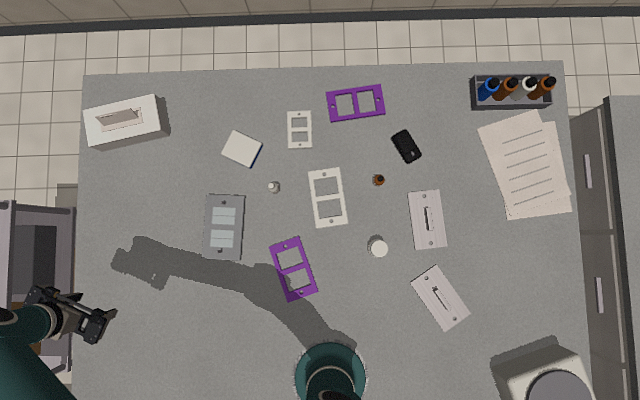

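View pics/scene0.png

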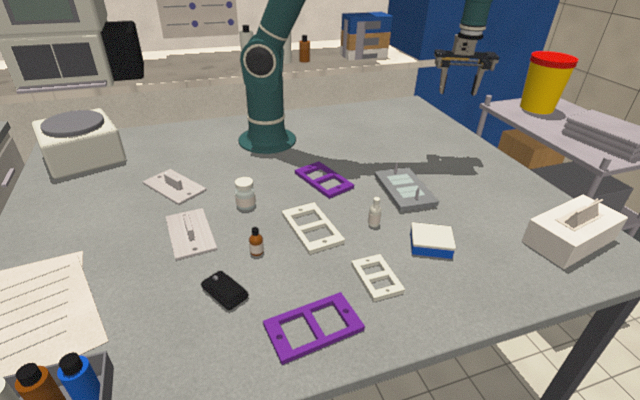

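The top picture (column, row) shows these candidates:
- **Large white frame:** (327,197). It could be confused with the purple frames at (356,103) and (294,268), or the small white frame at (299,130).
- **Covers:** (427,219) and (440,297). The one at (427,219) is farther from the robot base, so I take that one.
- **Base:** (223,227).

Next I check the choice in a crop and measure the outlines.

```bash
cat > m.py <<'E'
from h import *
np.set_printoptions(precision=4,suppress=True)
c=camera("top"); save(c,"crop0.png",(180,150,480,340),2.6)
g=cv2.cvtColor(c["frame"],cv2.COLOR_RGB2GRAY)
def rect(seed,lo,z,name,win=60):
    m=np.zeros_like(g); x,y=seed
    m[y-win:y+win,x-win:x+win]=(lo(c["frame"].astype(int)))[y-win:y+win,x-win:x+win]
    n,l,s,ce=cv2.connectedComponentsWithStats(m.astype(np.uint8))
    k=min((i for i in range(1,n) if s[i,4]>300),key=lambda i:np.hypot(*(ce[i]-seed)))
    cn=max(cv2.findContours((l==k).astype(np.uint8),cv2.RETR_EXTERNAL,cv2.CHAIN_APPROX_NONE)[0],key=len)[:,0]
    w=world(c,cn,z)[:,:2].astype(np.float32)*1000
    r=cv2.minAreaRect(w); print(name,s[k,4],r)
rect((327,197),lambda f:f.min(2)>200,.014,"frame")
rect((427,219),lambda f:f.min(2)>165,.008,"cover")
f=c["frame"]; print(f[197,318:336].mean(1),f[219,405:450].mean(1),f[235,195:250].mean(1))
print(world(c,[[427,219]],.023))
E
python3 m.py
```

```text
Traceback (most recent call last):
  File "m.py", line 13, in <module>
    rect((327,197),lambda f:f.min(2)>200,.014,"frame")
    ~~~~^^^^^^^^^^^^^^^^^^^^^^^^^^^^^^^^^^^^^^^^^^^^^^
  File "m.py", line 9, in rect
    k=min((i for i in range(1,n) if s[i,4]>300),key=lambda i:np.hypot(*(ce[i]-seed)))
ValueError: min() iterable argument is empty
```

View pics/crop0.png

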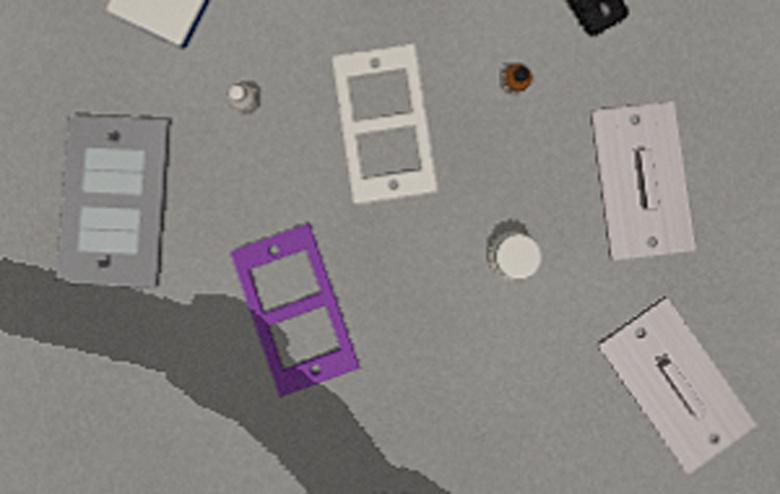

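The crop confirms the large white frame at top pixel (328,197), with holes at about (324,174) and (331,221). The far cover is at (428,219), with holes at about (424,196) and (431,243). The base pins are near (223,202) and (220,250).

```bash
sed -i 's/f.min(2)>200/f.min(2)>170/; s/f.min(2)>165/(f.min(2)>150)/' m.py; cat >> m.py <<'E'
rect((223,227),lambda f:(f[:,:,2]-f[:,:,0]>4)&(f.min(2)>90),.024,"base")
for n in("top","scene"):
  c2=camera(n)
  for t,z in(("base_seat",.024),("frame_center",.014),("cover_grip",.008)):
    for p in silhouettes(t,n):
      cn=max(cv2.findContours(p["mask"].astype(np.uint8),cv2.RETR_EXTERNAL,cv2.CHAIN_APPROX_NONE)[0],key=len)[:,0]
      print(n,t,round(p["score"],2),p["bbox"],cv2.minAreaRect(world(c2,cn,z)[:,:2].astype(np.float32)*1000))
E
python3 m.py; sed -i '/crop0/s/; save.*//' m.py
```

```text
frame 893 ((548.2015991210938, -5.81451416015625), (179.3986358642578, 99.27362823486328), 6.919254302978516)
cover 1735 ((470.9304504394531, -315.09088134765625), (179.8575897216797, 100.01820373535156), 4.837846755981445)
[190.     193.3333 194.6667 195.6667 196.3333 194.     192.     193.6667
 193.     191.6667 192.6667 194.     194.     192.3333 192.6667 191.6667
 195.3333 195.    ] [137.3333 133.6667 136.3333 137.6667 138.6667 100.3333 153.6667 177.6667
 178.     175.6667 172.6667 176.6667 175.6667 170.6667 173.     175.6667
 176.     172.6667 175.6667 188.3333 100.3333  61.      56.     191.
 179.     168.3333 171.6667 163.3333 170.3333 174.     174.3333 169.6667
 172.6667 172.6667 170.6667 173.     169.3333 172.     157.     137.
 141.6667 138.3333 133.     136.6667 138.6667] [139.6667 134.6667 132.3333 132.6667 133.6667 131.3333 133.     131.3333
 125.     132.6667 135.3333 131.     129.     129.     128.     137.3333
 163.     168.3333 166.     165.6667 165.     166.3333 168.6667 166.3333
 168.3333 167.3333 166.     166.3333 166.6667 166.     164.6667 167.3333
 164.6667 166.6667 166.     167.     167.6667 172.     155.     124.6667
 129.6667 129.3333 129.     127.6667 131.3333 135.6667 105.      42.6667
 120.6667 143.3333 136.6667 138.3333 139.     136.3333 138.3333]
[[ 0.4704 -0.3106  0.023 ]]Traceback (most recent call last):
  File "m.py", line 17, in <module>
    rect((223,227),lambda f:(f[:,:,2]-f[:,:,0]>4)&(f.min(2)>90),.024,"base")
    ~~~~^^^^^^^^^^^^^^^^^^^^^^^^^^^^^^^^^^^^^^^^^^^^^^^^^^^^^^^^^^^^^^^^^^^^
  File "m.py", line 9, in rect
    k=min((i for i in range(1,n) if s[i,4]>300),key=lambda i:np.hypot(*(ce[i]-seed)))
ValueError: min() iterable argument is empty
```

```bash
sed -i '/^rect((223/d;/^f=c/d;/^print(world/d' m.py; python3 m.py; python3 - <<'E'
import sys; sys.stdout=open('/dev/null','w')
from m import *
sys.stdout=sys.__stdout__
f=c["frame"].astype(int);print([tuple(f[y,x]) for x,y in((208,210),(212,225),(236,255),(180,240),(260,250),(223,220))])
save(c,"base.png",(190,180,260,275),6)
E
```

```text
frame 895 ((548.290771484375, -5.887916564941406), (179.2786865234375, 99.44086456298828), 6.919253826141357)
cover 1732 ((470.96466064453125, -315.1378173828125), (179.90782165527344, 99.97807312011719), 4.913552761077881)
top base_seat 0.85 [200.7, 195.8, 243.6, 262.6] ((464.5688171386719, 317.83770751953125), (123.31541442871094, 200.19935607910156), 85.63426971435547)
top frame_center 0.95 [307.4, 167.9, 346.6, 224.7] ((548.596923828125, -4.454536437988281), (179.25, 99.93675994873047), 6.9421257972717285)
top frame_center 0.84 [268.3, 234.3, 318.6, 302.0] ((331.0324401855469, 107.05239868164062), (181.58804321289062, 101.42667388916016), 18.273822784423828)
top frame_center 0.72 [324.2, 83.5, 383.5, 126.3] ((849.21533203125, -102.07196044921875), (108.5538101196289, 184.6385955810547), 6.047351360321045)
top cover_grip 0.97 [408.8, 263.8, 469.2, 331.9] ((229.46534729003906, -341.3587951660156), (180.60824584960938, 101.14649963378906), 32.567054748535156)
top cover_grip 0.8 [406.0, 190.7, 448.1, 246.4] ((472.87249755859375, -313.52264404296875), (182.71319580078125, 103.01995086
[... 532 characters left out ...]
363.1] ((858.9118041992188, -106.9022216796875), (113.26382446289062, 184.48716735839844), 7.549001693725586)
scene cover_grip 0.82 [140.2, 169.0, 205.4, 201.6] ((235.4788055419922, -342.9610290527344), (194.41485595703125, 109.58308410644531), 32.06283950805664)
scene cover_grip 0.66 [166.7, 207.8, 214.0, 261.5] ((477.18426513671875, -315.684326171875), (191.24818420410156, 102.38282775878906), 4.046056747436523)
[(np.int64(130), np.int64(127), np.int64(127)), (np.int64(130), np.int64(129), np.int64(126)), (np.int64(132), np.int64(128), np.int64(129)), (np.int64(138), np.int64(136), np.int64(133)), (np.int64(138), np.int64(135), np.int64(133)), (np.int64(164), np.int64(168), np.int64(166))]
```

View pics/base.png

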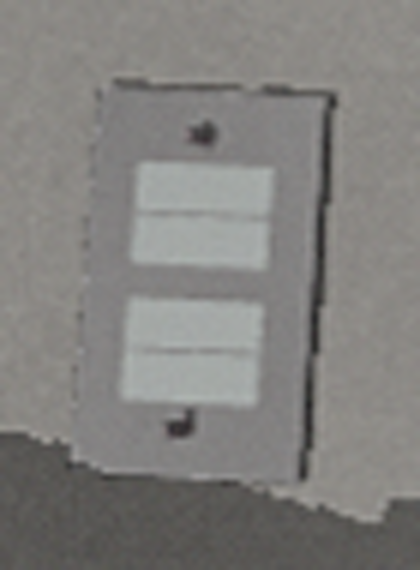

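The base crop shows the pins near pixels (223,202) and (220,250), slightly rotated by about -4°. I'll refine the base pose with the wrist camera, so next I plan a move over it.

```bash
cat >> h.py <<'E'
np.set_printoptions(precision=4,suppress=True)
def plan(x,y,z,yaw_y):
    """delta in tool axes from present pose to TCP target, tool down, tool y at yaw_y deg in world"""
    o=get_obs(); T=rot(o["eef_rot"]); a=np.radians(yaw_y)
    yy=np.array([np.cos(a),np.sin(a),0]); zz=np.array([0,0,-1.]); G=np.c_[np.cross(yy,zz),yy,zz]
    print("clock",o["clock"],"pos",o["position"],"shift",T.T@(np.array([x,y,z])-o["position"]),"turn",R.from_matrix(T.T@G).as_rotvec(),"F",o["contact_force"],"w",o["gripper_width"],o["finger_force"])
E
python3 - <<'E'
from h import *
plan(.465,.318,.25,-4.4)
c=camera("wrist"); o=get_obs(); T=rot(o["eef_rot"])
print(c["K"],c["k1"],"eye in tool",T.T@(c["eye"]-o["position"]),"axes in tool\n",T.T@rot(c["orientation"]))
E
```

```text
clock 2.0 pos [0.2691 0.5917 0.2146] shift [-0.2916 -0.168  -0.0354] turn [ 0.0001 -0.      1.2207] F [ 0.8185  0.3455 -0.3724] w 0.09187205527981271 0.0
[[287.6949   0.     321.5806]
 [  0.     287.6949 204.306 ]
 [  0.       0.       1.    ]] 0.014902333322068622 eye in tool [ 0.0727 -0.0003 -0.17  ] axes in tool
 [[ 0.      0.9654  0.2608]
 [ 1.      0.     -0.0002]
 [-0.0002  0.2608 -0.9654]]
```

```bash
python3 -m handwheel '[[[-0.0365,-0.021,-0.0045],[0,0,0],55],[[-0.0365,-0.021,-0.0045],[0,0,0],55],[[-0.0365,-0.021,-0.0045],[0,0,0],55],[[-0.0365,-0.021,-0.0045],[0,0,0],55],[[-0.0365,-0.021,-0.0045],[0,0,0],55],[[-0.0365,-0.021,-0.0045],[0,0,0],55],[[-0.0365,-0.021,-0.0045],[0,0,0],55],[[-0.0365,-0.021,-0.0045],[0,0,0],55]]'
python3 -m handwheel '[[[0,0,0],[0,0,0.149],55],[[0,0,0],[0,0,0.149],55],[[0,0,0],[0,0,0.149],55],[[0,0,0],[0,0,0.149],55],[[0,0,0],[0,0,0.149],55],[[0,0,0],[0,0,0.149],55],[[0,0,0],[0,0,0.149],55],[[0,0,0],[0,0,0.149],55]]'
python3 -m handwheel '[[[0,0,0],[0,0,0.03],55],[[0,0,0],[0,0,0],55],[[0,0,0],[0,0,0],55]]'
python3 - <<'E'
from h import *
plan(.465,.318,.25,-4.4)
c=camera("wrist"); save(c,"w1.png"); np.savez("w1.npz",**c); print(pix(c,[[.465,.318,.024]]))
E
```

```text
clock: 2.85
position: [0.4662, 0.3164, 0.2511]
eef_rot: [0.665, 3.07, 0.001]
contact_force: [0.7, -0.7, -0.4]
gripper_width: 0.0503
finger_force: 0.0
clock: 3.65
position: [0.4653, 0.3179, 0.2507]
eef_rot: [-2.281, -2.16, -0.0]
contact_force: [-0.2, -0.7, -0.5]
gripper_width: 0.0506
finger_force: 0.0
clock: 3.95
position: [0.4653, 0.3179, 0.2506]
eef_rot: [-2.304, -2.136, -0.0]
contact_force: [-0.4, 0.3, 0.7]
gripper_width: 0.0506
finger_force: 0.0
clock 3.95 pos [0.4653 0.3179 0.2506] shift [ 0.     -0.0003  0.0006] turn [ 0.0001 -0.0001  0.0013] F [-0.3724  0.2818  0.6755] w 0.05064818963363587 0.0
[[321.0059 180.6441]]
```

View pics/w1.png

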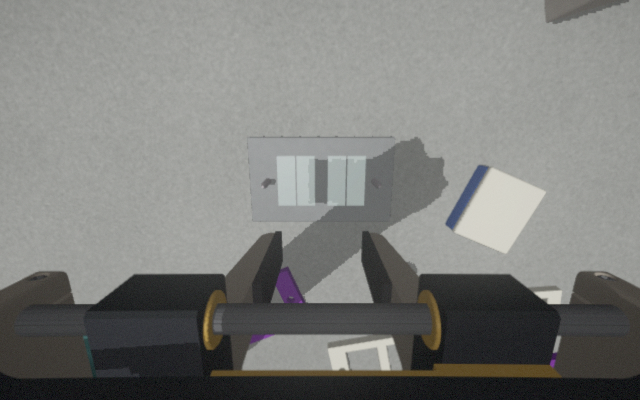

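The wrist view shows the base outline from (248,138) to (392,221), with pins near (267,182) and (377,182). I'll fit the outline to subpixel accuracy.

```bash
cat >> h.py <<'E'
from scipy.optimize import minimize
def fit(c,x,y,th,w,h,z,rng=6):
    """fit rectangle w x h at height z by edge strength; metres, deg"""
    g=cv2.GaussianBlur(cv2.cvtColor(np.asarray(c["frame"]),cv2.COLOR_RGB2LAB).astype(np.float32)[:,:,0],(0,0),1.0)
    s=np.linspace(-.42,.42,60); r=[]
    # inner/outer difference across each side
    def pts(p,e):
        W,H=w/2+e,h/2+e
        q=np.r_[np.c_[s*w,s*0+H],np.c_[s*w,s*0-H],np.c_[s*0+W,s*h],np.c_[s*0-W,s*h]]
        a=np.radians(p[2]); q=q@np.array([[np.cos(a),np.sin(a)],[-np.sin(a),np.cos(a)]])
        P=pix(c,np.c_[q+p[:2]/1000,np.full(len(q),z)]).astype(np.float32)
        return cv2.remap(g,P[:,0].reshape(-1,1),P[:,1].reshape(-1,1),cv2.INTER_LINEAR)[:,0]
    def cost(p):
        d=pts(p,-.0015)-pts(p,.0015)
        return -sum(min(abs(np.median(k)),25) for k in d.reshape(4,-1))
    p0=np.array([x*1000,y*1000,th]); best=None
    for dx in np.arange(-rng,rng+.1,2):
        for dy in np.arange(-rng,rng+.1,2):
            for dt in(-1.5,0,1.5):
                v=cost(p0+[dx,dy,dt])
                if best is None or v<best[0]: best=(v,p0+[dx,dy,dt])
    m=minimize(cost,best[1],method="Nelder-Mead",options=dict(initial_simplex=best[1]+np.array([[0,0,0],[1.5,0,0],[0,1.5,0],[0,0,1]])))
    return m.x,m.fun
E
python3 - <<'E'
from h import *
c=dict(np.load("w1.npz")); print("wrist",fit(c,.465,.318,-4.4,.2,.12,.024))
c=camera("top")
print("top base",fit(c,.465,.318,-4.4,.2,.12,.024))
print("top frame",fit(c,.5485,-.005,6.9,.18,.1,.014))
print("top cover",fit(c,.471,-.3145,4.9,.18,.1,.008))
E
```

```text
wrist (array([464.5708, 319.0004,  -4.5542]), np.float64(-27.197132110595703))
top base (array([460.7571, 323.8424,  -2.9955]), np.float64(-20.119251251220703))
top frame (array([548.0122,  -5.8443,   6.8712]), np.float64(-75.44059753417969))
top cover (array([ 470.3171, -315.4068,    5.2654]), np.float64(-56.134422302246094))
```

```bash
python3 -c "
from h import *
plan(.548,-.0055,.25,6.9)"
```

```text
clock 4.05 pos [0.4654 0.3178 0.2506] shift [-0.3161  0.1071  0.0006] turn [ 0.     -0.0001 -0.197 ] F [-0.7172 -0.7594  0.0041] w 0.050989910387652125 0.0
```

```bash
python3 -m handwheel '[[[-0.0395,0.0134,0],[0,0,0],55],[[-0.0395,0.0134,0],[0,0,0],55],[[-0.0395,0.0134,0],[0,0,0],55],[[-0.0395,0.0134,0],[0,0,0],55],[[-0.0395,0.0134,0],[0,0,0],55],[[-0.0395,0.0134,0],[0,0,0],55],[[-0.0395,0.0134,0],[0,0,0],55],[[-0.0395,0.0134,0],[0,0,0],55]]'
python3 -m handwheel '[[[0,0,0],[0,0,-0.1],55],[[0,0,0],[0,0,-0.097],55],[[0,0,0],[0,0,0],55],[[0,0,0],[0,0,0],55],[[0,0,0],[0,0,0],55]]'
python3 - <<'E'
from h import *
c=camera("wrist"); np.savez("w2.npz",**c)
p,v=fit(c,.548,-.0055,6.9,.18,.1,.014); print(p,v)
plan(p[0]/1000,p[1]/1000,.004,p[2])
E
```

```text
clock: 4.85
position: [0.5479, -0.0072, 0.2508]
eef_rot: [2.305, 2.134, 0.001]
contact_force: [0.9, -0.1, -0.2]
gripper_width: 0.0502
finger_force: 0.0
clock: 5.35
position: [0.5476, -0.0053, 0.2506]
eef_rot: [2.086, 2.349, 0.0]
contact_force: [0.4, 0.3, -0.6]
gripper_width: 0.0502
finger_force: 0.0
[549.0345  -9.163    7.3534] -98.28340911865234
clock 5.4 pos [ 0.5476 -0.0052  0.2506] shift [-0.0041  0.001   0.2466] turn [ 0.0001 -0.     -0.0098] F [ 0.3168 -0.227  -0.2769] w 0.0503328042473099 0.0
```

```bash
sed -i 's/,25)/,200)/' h.py; python3 - <<'E'
from h import *
c=dict(np.load("w2.npz")); save(c,"w2.png")
p,v=fit(c,.548,-.0055,6.9,.18,.1,.014); print(p,v)
p,v=fit(c,.548,-.0055,6.9,.18,.1,.000); print("bottom",p,v)
P=pix(c,world(c,[[0,0]],0)*0+[.548,-.0055,.014])[0]; print(P)
c1=dict(np.load("w1.npz")); print(fit(c1,.465,.319,-4.5,.2,.12,.024))
E
```

```text
[548.8128  -8.5369   6.7723] -107.33604431152344
bottom [552.4727 -10.1819   6.9202] -61.62257385253906
[321.5616 179.5217]
(array([464.6785, 318.9572,  -4.598 ]), np.float64(-27.187824249267578))
```

View pics/w2.png

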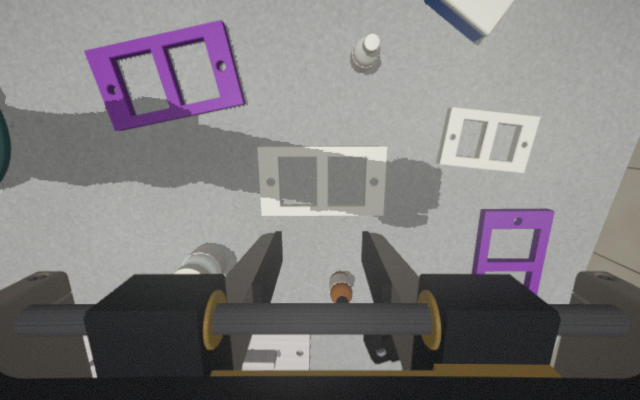

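The frame sits at pixel (322,181) in the wrist view, from (258,147) to (387,216). I measure the base and frame in the same camera and tool orientation, so any bias cancels. Now I descend, grip and lift.

```bash
python3 -m handwheel '[[[-0.0033,0.0008,0.04],[0,0,0],55],[[0,0,0.04],[0,0,0],55],[[0,0,0.04],[0,0,0],55],[[0,0,0.04],[0,0,0],55],[[0,0,0.04],[0,0,0],55],[[0,0,0.03],[0,0,0],55],[[0,0,0.01],[0,0,0],55],[[0,0,0],[0,0,0],55]]'
python3 -m handwheel '[[[0,0,0.0065],[0,0,0],55],[[0,0,0],[0,0,0],55],[[0,0,0],[0,0,0],0],[[0,0,0],[0,0,0],0],[[0,0,0],[0,0,0],0],[[0,0,0],[0,0,0],0],[[0,0,0],[0,0,0],0],[[0,0,0],[0,0,0],0]]' 40
python3 -m handwheel '[[[0,0,-0.02],[0,0,0],0],[[0,0,-0.04],[0,0,0],0],[[0,0,-0.04],[0,0,0],0],[[0,0,0],[0,0,0],0],[[0,0,0],[0,0,0],0]]'
python3 - <<'E'
from h import *
plan(.4647,.319,.15,-4.6)
c=camera("wrist"); save(c,"w3.png"); np.savez("w3.npz",**c)
E
```

```text
clock: 6.2
position: [0.548, -0.0087, 0.0096]
eef_rot: [-2.085, -2.348, 0.003]
contact_force: [-0.4, -0.4, -0.3]
gripper_width: 0.0501
finger_force: 0.0
clock: 7.0
position: [0.5489, -0.0087, 0.0043]
eef_rot: [2.085, 2.35, 0.0]
contact_force: [0.1, -0.4, 3.2]
gripper_width: 0.0157
finger_force: 40.0
clock: 7.5
position: [0.5486, -0.0084, 0.1041]
eef_rot: [2.085, 2.35, 0.001]
contact_force: [0.0, 0.1, -3.3]
gripper_width: 0.0155
finger_force: 40.0
clock 7.5 pos [ 0.5486 -0.0084  0.1041] shift [ 0.3351 -0.0443 -0.0458] turn [ 0.0005 -0.0005  0.1995] F [ 0.0416  0.1298 -3.298 ] w 0.015461025891485585 39.998483061790466
```

View pics/w3.png

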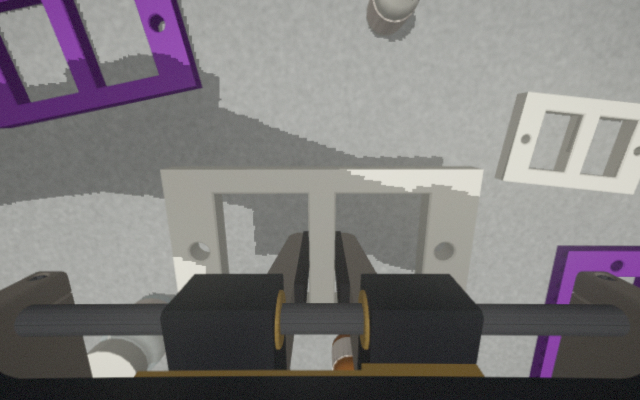

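The frame is held: its holes are at pixels (201,250) and (444,251), and its far edge runs from (161,170) to (483,169). I use these for the in-hand offset.

```bash
python3 - <<'E'
from h import *
c=dict(np.load("w3.npz")); g=cv2.cvtColor(c["frame"],cv2.COLOR_RGB2GRAY)
o=get_obs();T=rot(o["eef_rot"])
for dz in(.107,.1138):
  w=world(c,[[201,250],[444,251],[161,170],[483,169]],dz); print((w-o["position"])@T)
print(g[236:266:2,190:214:2]); print(g[236:266:2,432:456:2]); print(g[160:180,200],g[160:180,440])
E
```

```text
[[-0.0021 -0.0742 -0.0038]
 [-0.0028  0.0781 -0.0041]
 [ 0.0482 -0.0918 -0.0038]
 [ 0.0487  0.0949 -0.0041]]
[[ 0.0009 -0.0712 -0.0106]
 [ 0.0002  0.075  -0.0109]
 [ 0.0492 -0.088  -0.0106]
 [ 0.0497  0.0911 -0.0109]]
[[160 159 159 161 159 160 161 158 161 159 161 159]
 [160 161 161 159 159 161 161 158 159 160 159 161]
 [160 160 160 160 157 157 160 160 160 159 159 162]
 [159 153 139 131 140 151 151 158 160 159 159 159]
 [147 131 115 112 126 169 168 159 157 160 160 160]
 [135 113 111 112 119 167 169 170 171 155 160 160]
 [125 112 112 116 116 131 166 171 171 166 159 160]
 [118 112 116 114 119 119 127 158 166 163 154 159]
 [127 113 117 117 121 120 123 124 127 130 148 159]
 [138 118 119 119 120 122 125 125 125 127 151 159]
 [149 132 120 123 125 123 121 125 125 137 154 159]
 [156 152 137 121 122 122 126 126 133 151 159 158]
 [169 159 155 152 144 135 139 150 155 160 160 157]
 [222 217 216 163 157 156 154 158 158 159 159 158]
 [221 220 219 174 169 169 159 160 158 159 158 160]]
[[160 160 159 158 159 162 160 161 159 160 160 161]
 [158 158 160 159 160 159 161 160 160 157 159 159]
 [158 159 158 159 159 159 159 158 158 159 157 160]
 [159 157 158 158 149 132 128 128 135 149 157 160]
 [158 159 156 139 119 117 117 114 111 122 137 156]
 [158 155 133 124 120 119 118 116 114 112 120 147]
 [159 143 122 118 120 121 117 117 112 111 113 140]
 [156 129 117 120 123 118 117 117 118 114 113 136]
 [154 133 123 121 121 122 121 119 117 116 115 142]
 [157 133 121 126 122 123 121 122 118 117 126 148]
 [157 147 123 124 122 124 121 121 121 120 146 153]
 [158 156 142 128 123 121 119 117 130 150 152 157]
 [157 158 155 151 143 140 140 151 151 154 158 159]
 [155 159 158 156 155 153 155 154 157 158 158 159]
 [158 156 159 156 156 156 158 159 157 158 156 159]]
[115 114 112 114 112 115 118 123 122 138 157 160 161 158 159 160 160 161
 158 160] [126 128 127 127 132 129 134 134 149 187 218 222 221 221 222 220 220 222
 222 222]
```

```bash
python3 - <<'E'
from h import *
from types import SimpleNamespace
c=camera("top"); now=c["frame"]
c["frame"]=cv2.imread("pics/top0.png")[:,:,::-1].copy()
for s in(1,): print("base",fit(c,.4647,.319,-4.6,.2,.12,.024,4)); print("frame",fit(c,.548,-.006,6.9,.18,.1,.014,4)); print("cover",fit(c,.4705,-.315,5,.18,.1,.008,4))
c["frame"]=now; print("held",fit(c,.5486,-.0084,6.9,.18,.1,.1138,5))
s=camera("scene"); np.savez("s1.npz",**s); save(s,"s1.png")
s["frame"]=cv2.imread("pics/scene0.png")[:,:,::-1].copy()
print("scene base",fit(s,.4647,.319,-4.6,.2,.12,.024,6)); print("scene frame",fit(s,.548,-.006,6.9,.18,.1,.014,6));print("cover",fit(s,.4705,-.315,5,.18,.1,.008,6))
E
```

```text
base (array([466.9857, 322.3289,  -4.665 ]), np.float64(-46.466278076171875))
frame (array([547.9271,  -6.1608,   6.9134]), np.float64(-75.20061492919922))
cover (array([ 470.7068, -315.3178,    5.099 ]), np.float64(-55.54161834716797))
held (array([552.5609,  -9.1968,   8.9516]), np.float64(-5.980154037475586))
scene base (array([467.6893, 318.8729,  -4.555 ]), np.float64(-44.89846420288086))
scene frame (array([551.5264,  -7.2332,   7.4867]), np.float64(-86.64704132080078))
cover (array([ 474.7616, -315.0293,    4.7691]), np.float64(-61.40601348876953))
```

```bash
python3 -m handwheel '[[[0,0,-0.045],[0,0,0],0],[[0.0419,-0.0056,0],[0,0,0],0],[[0.0419,-0.0056,0],[0,0,0],0],[[0.0419,-0.0056,0],[0,0,0],0],[[0.0419,-0.0056,0],[0,0,0],0],[[0.0419,-0.0056,0],[0,0,0],0],[[0.0419,-0.0056,0],[0,0,0],0],[[0.0419,-0.0056,0],[0,0,0],0]]'
python3 -m handwheel '[[[0.0419,-0.0056,0],[0,0,0],0],[[0,0,0],[0,0,0.1],0],[[0,0,0],[0,0,0.1],0],[[0,0,0],[0,0,0],0],[[0,0,0],[0,0,0],0],[[0,0,0],[0,0,0],0]]'
python3 -c "
from h import *
plan(.464,.319,.080,-4.6)"
```

```text
clock: 8.45
position: [0.4735, 0.2788, 0.1474]
eef_rot: [-2.085, -2.349, 0.005]
contact_force: [1.3, 0.3, -3.2]
gripper_width: 0.015
finger_force: 40.0
clock: 9.05
position: [0.4644, 0.3183, 0.1484]
eef_rot: [2.309, 2.131, -0.002]
contact_force: [0.4, -0.2, -2.6]
gripper_width: 0.0152
finger_force: 40.0
clock 9.05 pos [0.4644 0.3183 0.1484] shift [ 0.0008 -0.0004  0.0684] turn [-0.0008  0.0009  0.0002] F [ 0.4313 -0.2209 -2.6032] w 0.01524508135453064 39.99857246875763
```

```bash
python3 -m handwheel '[[[0.0008,-0.0004,0.03],[0,0,0],0],[[0,0,0.03],[0,0,0],0],[[0,0,0.008],[0,0,0],0],[[0,0,0],[0,0,0],0],[[0,0,0],[0,0,0],0]]'
python3 - <<'E'
from h import *
plan(.464,.319,.080,-4.6)
a=camera("scene"); b=camera("wrist"); np.savez("w4.npz",**b); np.savez("s4.npz",**a)
f=cv2.resize(a["frame"][130:230,340:480],None,fx=5.7,fy=5.7,interpolation=cv2.INTER_CUBIC)
cv2.imwrite("pics/s4.png",f[:,:,::-1])
for z in(.024,.064): print(pix(a,[[.464+dx*np.cos(-.0803),.319+dx*np.sin(-.0803),z] for dx in(-.074,.074)]))
E
```

```text
clock: 9.55
position: [0.4651, 0.3199, 0.0821]
eef_rot: [2.31, 2.129, 0.002]
contact_force: [0.7, 0.0, -3.2]
gripper_width: 0.0153
finger_force: 40.0
clock 9.55 pos [0.4651 0.3199 0.0821] shift [-0.001  -0.001   0.0021] turn [ 0.0012 -0.001  -0.0009] F [ 0.7186  0.0141 -3.1807] w 0.015273881515942436 39.99853491783142
[[394.361  172.2311]
 [415.1015 197.9706]]
[[396.0823 161.2147]
 [417.421  186.3427]]
```

View pics/s4.png

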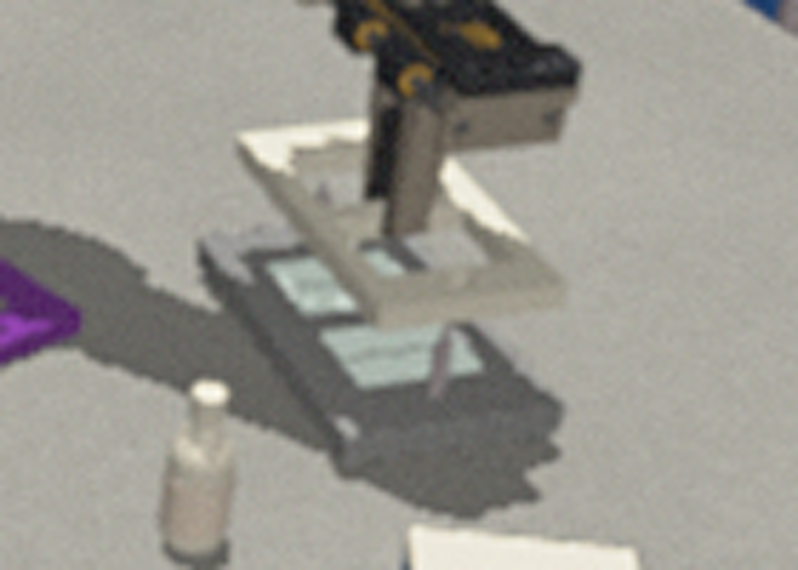

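The frame hovers above the pins: the near pin's tip is at scene pixel (418,188) and its foot is at (417,199). I fit the held frame's outline in the same camera.

```bash
python3 - <<'E'
from h import *
s=dict(np.load("s4.npz"))
print("foot",world(s,[[416.7,198.9]],.024),"tip",world(s,[[417.9,187.9]],.064), "pred pin",.464+.074*np.cos(.0803),.319-.074*np.sin(.0803))
for z in(.0885,.0918): print("held scene",fit(s,.467,.3199,-4.6,.18,.1,z,6))
# rough corner of frame, bottom edge corners seen: top-face corners crop (237,133),(565,285),(375,318)
q=np.array([[237,133],[568,283],[372,312]])/5.7+[340,130]
print(q,world(s,q,.0918))
a=np.radians(-4.6);Rz=np.array([[np.cos(a),-np.sin(a)],[np.sin(a),np.cos(a)]])
for sx,sy in((-1,-1),(1,1),(1,-1)): print(np.array([.4651,.3199])+Rz@[sx*.09,sy*.05])
E
```

```text
foot [[0.5433 0.315  0.024 ]] tip [[0.5453 0.3101 0.064 ]] pred pin 0.5377615488408647 0.3130641839148492
held scene (array([461.1025, 313.0793,  -3.5246]), np.float64(-36.98157501220703))
held scene (array([467.0015, 323.8997,  -5.1053]), np.float64(-25.001617431640625))
[[381.5789 153.3333]
 [439.6491 179.6491]
 [405.2632 184.7368]] [[0.3762 0.278  0.0918]
 [0.5626 0.3637 0.0918]
 [0.5574 0.2582 0.0918]]
[0.3714 0.2773]
[0.5588 0.3625]
[0.5508 0.2628]
```

```bash
python3 -m handwheel '[[[-0.0008,-0.0002,0.005],[0,0,0],0],[[0,0,0.005],[0,0,0],0],[[0,0,0.005],[0,0,0],0],[[0,0,0.003],[0,0,0],0],[[0,0,0.002],[0,0,0],0],[[0,0,0],[0,0,0],0]]'
python3 -c "
from h import *
plan(.4648,.319,.0285,-4.6)"
```

```text
clock: 10.25
position: [0.4638, 0.3187, 0.0607]
eef_rot: [2.31, 2.13, -0.001]
contact_force: [-0.4, 0.1, -3.1]
gripper_width: 0.0159
finger_force: 40.0
clock 10.25 pos [0.4638 0.3187 0.0607] shift [0.0004 0.001  0.0322] turn [-0.0004  0.0005 -0.0008] F [-0.3887  0.129  -3.1105] w 0.01586171081341355 39.99855279922485
```

```bash
python3 -m handwheel '[[[0,0,0.003],[0,0,0],0],[[0,0,0.003],[0,0,0],0],[[0,0,0.003],[0,0,0],0],[[0,0,0],[0,0,0],0],[[0,0,0],[0,0,0],0]]'; python3 -m handwheel '[[[0,0,0.003],[0,0,0],0],[[0,0,0.003],[0,0,0],0],[[0,0,0.003],[0,0,0],0],[[0,0,0],[0,0,0],0]]'
```

```text
clock: 10.75
position: [0.4639, 0.3188, 0.052]
eef_rot: [2.31, 2.13, -0.0]
contact_force: [-0.3, 1.0, -2.8]
gripper_width: 0.0149
finger_force: 40.0
clock: 11.15
position: [0.4636, 0.3186, 0.0425]
eef_rot: [-2.31, -2.13, 0.001]
contact_force: [-0.1, -0.4, -2.6]
gripper_width: 0.0154
finger_force: 40.0
```

The frame is past the tapers with no contact force. I lower the last 14 mm.

```bash
python3 -m handwheel '[[[0,0,0.003],[0,0,0],0],[[0,0,0.003],[0,0,0],0],[[0,0,0.003],[0,0,0],0],[[0,0,0.002],[0,0,0],0],[[0,0,0.001],[0,0,0],0],[[0,0,0],[0,0,0],0]]'; python3 -m handwheel '[[[0,0,0.001],[0,0,0],0],[[0,0,0.001],[0,0,0],0],[[0,0,0],[0,0,0],0]]'
```

```text
clock: 11.75
position: [0.4639, 0.3188, 0.0309]
eef_rot: [2.31, 2.13, -0.0]
contact_force: [-0.9, -0.7, -2.2]
gripper_width: 0.0152
finger_force: 40.0
clock: 12.05
position: [0.4639, 0.3188, 0.029]
eef_rot: [-2.31, -2.13, 0.0]
contact_force: [0.5, 0.5, -2.9]
gripper_width: 0.0158
finger_force: 40.0
```

```bash
python3 -m handwheel '[[[0,0,0.0007],[0,0,0],0],[[0,0,0.0006],[0,0,0],0],[[0,0,0],[0,0,0],0],[[0,0,0],[0,0,0],0]]'
```

```text
clock: 12.45
position: [0.464, 0.3189, 0.0283]
eef_rot: [-2.31, -2.129, -0.0]
contact_force: [-2.1, -1.2, 5.2]
gripper_width: 0.0155
finger_force: 40.0
```

The frame is seated, with 5 N of contact. I release it, retreat, and check from above.

```bash
python3 -m handwheel '[[[0,0,0],[0,0,0],20],[[0,0,0],[0,0,0],40],[[0,0,0],[0,0,0],45],[[0,0,0],[0,0,0],45],[[0,0,-0.01],[0,0,0],45],[[0,0,-0.03],[0,0,0],45],[[0,0,-0.045],[0,0,0],45],[[0,0,-0.045],[0,0,0],45]]'
python3 -m handwheel '[[[0,0,-0.045],[0,0,0],45],[[0,0,-0.045],[0,0,0],45],[[0,0,0],[0,0,0],45],[[0,0,0],[0,0,0],45]]'
python3 - <<'E'
from h import *
c=camera("wrist"); save(c,"w5.png"); np.savez("w5.npz",**c)
for z in(.038,.030,.046): print(z,fit(c,.464,.319,-4.6,.18,.1,z,5))
plan(.4705,-.315,.25,-85)
E
```

```text
clock: 13.25
position: [0.4636, 0.3184, 0.1595]
eef_rot: [2.31, 2.129, -0.001]
contact_force: [0.7, 0.8, -0.7]
gripper_width: 0.0413
finger_force: 0.0
clock: 13.65
position: [0.4642, 0.3191, 0.2494]
eef_rot: [-2.309, -2.129, -0.005]
contact_force: [-0.3, 0.2, -0.7]
gripper_width: 0.0416
finger_force: 0.0
0.038 (array([464.1335, 318.5071,  -4.9274]), np.float64(-127.77723693847656))
0.03 (array([462.6952, 317.7341,  -3.9901]), np.float64(-100.37101745605469))
0.046 (array([465.2691, 319.6222,  -5.4795]), np.float64(-100.611328125))
clock 13.7 pos [0.4635 0.3187 0.2478] shift [-0.631   0.0582 -0.0023] turn [-0.0003 -0.      1.4026] F [ 0.325  -0.5712  0.7352] w 0.04115356452176407 0.0
```

View pics/w5.png

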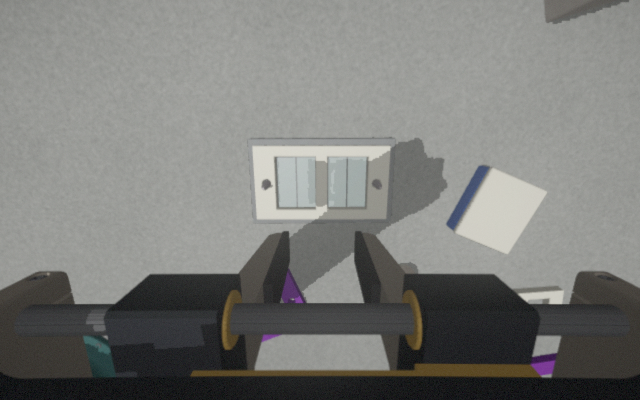

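The frame is flat on the base: its outline fit at z=38 mm gives (464.1, 318.5), and both pins show through the holes at (266,184) and (377,184). Next is the cover.

```bash
python3 -m handwheel '[[[-0.0451,0.0042,0],[0,0,0],50],[[-0.0451,0.0042,0],[0,0,0],50],[[-0.0451,0.0042,0],[0,0,0],50],[[-0.0451,0.0042,0],[0,0,0],50],[[-0.0451,0.0042,0],[0,0,0],50],[[-0.0451,0.0042,0],[0,0,0],50],[[-0.0451,0.0042,0],[0,0,0],50]]'
python3 -m handwheel '[[[-0.0451,0.0042,0],[0,0,0],50],[[-0.0451,0.0042,0],[0,0,0],50],[[-0.0451,0.0042,0],[0,0,0],50],[[-0.0451,0.0042,0],[0,0,0],50],[[-0.0451,0.0042,0],[0,0,0],50],[[-0.0451,0.0042,0],[0,0,0],50],[[-0.0451,0.0042,0],[0,0,0],50]]'
python3 -m handwheel '[[[0,0,0],[0,0,0.14],50],[[0,0,0],[0,0,0.14],50],[[0,0,0],[0,0,0.14],50],[[0,0,0],[0,0,0.14],50],[[0,0,0],[0,0,0.14],50],[[0,0,0],[0,0,0.14],50],[[0,0,0],[0,0,0.14],50],[[0,0,0],[0,0,0.14],50]]'
python3 -m handwheel '[[[0,0,0],[0,0,0.14],50],[[0,0,0],[0,0,0.14],50],[[0,0,0],[0,0,0],50],[[0,0,0],[0,0,0],50],[[0,0,0],[0,0,0],50]]'
python3 - <<'E'
from h import *
c=camera("wrist"); save(c,"w6.png"); np.savez("w6.npz",**c)
p,v=fit(c,.4705,-.315,5,.18,.1,.008,6); print(p,v)
print(fit(c,p[0]/1e3,p[1]/1e3,p[2],.07,.014,.038,4))
plan(p[0]/1e3,p[1]/1e3,.25,p[2]-90); print(get_obs()["joints"])
E
```

```text
clock: 14.4
position: [0.4662, -0.0, 0.2464]
eef_rot: [-2.308, -2.129, 0.004]
contact_force: [0.2, 0.9, 0.2]
gripper_width: 0.046
finger_force: 0.0
clock: 15.1
position: [0.4703, -0.3164, 0.246]
eef_rot: [-2.307, -2.128, 0.002]
contact_force: [0.9, 0.5, -0.0]
gripper_width: 0.046
finger_force: 0.0
clock: 15.9
position: [0.4704, -0.3147, 0.2461]
eef_rot: [-3.088, -0.568, 0.005]
contact_force: [0.0, -0.6, -0.3]
gripper_width: 0.0457
finger_force: 0.0
clock: 16.4
position: [0.4711, -0.315, 0.2473]
eef_rot: [-3.138, -0.144, 0.001]
contact_force: [-0.3, -0.7, 0.3]
gripper_width: 0.046
finger_force: 0.0
[ 472.4149 -317.428     4.9581] -73.6414794921875
(array([ 471.785 , -319.0792,    5.5127]), np.float64(-74.848388671875))
clock 16.45 pos [ 0.4712 -0.3151  0.2475] shift [ 0.001   0.0024 -0.0025] turn [-0.0004  0.0004  0.0049] F [-0.0379 -0.1971  0.3749] w 0.045928092536067285 0.0
[-0.309   0.4687  1.1265  1.8251 -0.4641  1.1463 -0.5043]
```

View pics/w6.png

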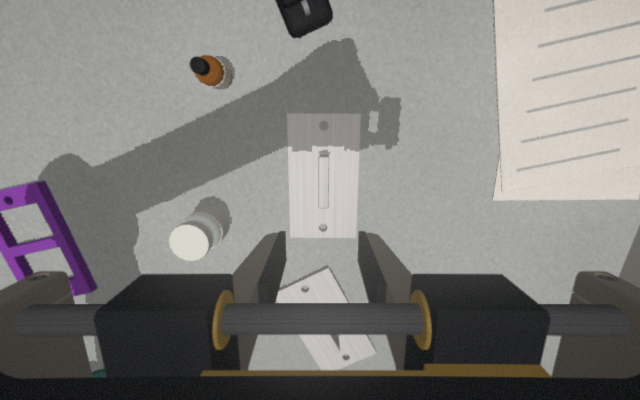

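The cover is seen upright, from pixel (288,113) to (360,238), with its rib at (323,180) and the other cover below it. The choice is confirmed, so I descend onto the rib.

```bash
python3 -m handwheel '[[[0.001,0.0024,0.04],[0,0,0.005],50],[[0,0,0.04],[0,0,0],50],[[0,0,0.04],[0,0,0],50],[[0,0,0.04],[0,0,0],50],[[0,0,0.04],[0,0,0],50],[[0,0,0.02],[0,0,0],50],[[0,0,0],[0,0,0],50],[[0,0,0],[0,0,0],50]]'
python3 -c "
from h import *
plan(.4724,-.3174,.012,-85.05)"
```

```text
clock: 17.25
position: [0.4727, -0.3181, 0.0283]
eef_rot: [3.138, 0.133, 0.0]
contact_force: [-0.3, -0.6, 0.1]
gripper_width: 0.0461
finger_force: 0.0
clock 17.25 pos [ 0.4727 -0.3181  0.0283] shift [-0.0002 -0.0008  0.0163] turn [ 0.0004 -0.0002 -0.0015] F [-0.2704 -0.6106  0.0832] w 0.046080744964935735 0.0
```

```bash
python3 -m handwheel '[[[0,0,0.01],[0,0,0],50],[[0,0,0.006],[0,0,0],50],[[0,0,0],[0,0,0],50],[[0,0,0],[0,0,0],0],[[0,0,0],[0,0,0],0],[[0,0,0],[0,0,0],0],[[0,0,0],[0,0,0],0],[[0,0,0],[0,0,0],0]]' 55
python3 -m handwheel '[[[0,0,-0.01],[0,0,0],0],[[0,0,-0.03],[0,0,0],0],[[0,0,-0.04],[0,0,0],0],[[0,0,-0.03],[0,0,0],0],[[0,0,0],[0,0,0],0],[[0,0,0],[0,0,0],0]]'
python3 - <<'E'
from h import *
c=camera("wrist"); save(c,"w7.png"); np.savez("w7.npz",**c); plan(.464,.3188,.20,-94.7)
E
```

```text
clock: 18.05
position: [0.4727, -0.3174, 0.0119]
eef_rot: [-3.138, -0.133, -0.0]
contact_force: [0.0, 0.7, 1.4]
gripper_width: 0.0138
finger_force: 55.0
clock: 18.65
position: [0.4725, -0.3168, 0.1216]
eef_rot: [-3.138, -0.134, -0.001]
contact_force: [-0.6, 1.3, -6.2]
gripper_width: 0.0136
finger_force: 55.0
clock 18.7 pos [ 0.472  -0.3164  0.1207] shift [ 0.046  -0.6337 -0.0782] turn [-0.0017  0.0015  0.1672] F [-0.3271  0.3353 -5.548 ] w 0.013480669236339084 54.997835755348206
```

View pics/w7.png

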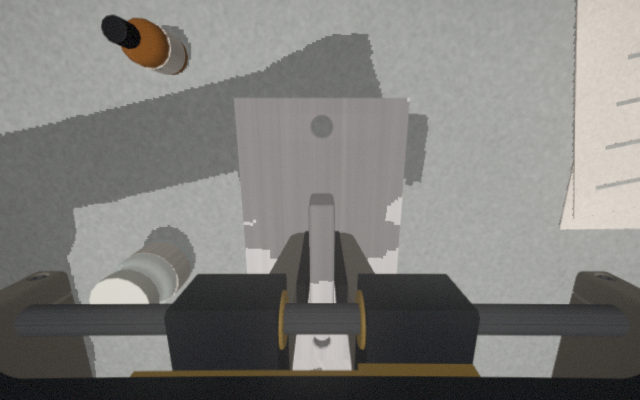

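The cover is held: its far edge runs from (235,99) to (409,98), and its holes are at (322,126) and (322,340). I compute the in-hand offset.

```bash
python3 - <<'E'
from h import *
c=dict(np.load("w7.npz")); o=get_obs();T=rot(o["eef_rot"])
p=np.array([.4722,-.3166,.1211])
g=cv2.cvtColor(c["frame"],cv2.COLOR_RGB2GRAY).astype(float); print(g[92:104,270],g[92:104,370],g[110,228:242],g[110,402:416])
for bx in((308,112,337,140),(311,332,333,350)):
    s=g[bx[1]:bx[3],bx[0]:bx[2]]; m=(s<g[120,290]-15) if bx[1]<200 else (s<g[328,315]-25)
    ys,xs=np.nonzero(m); print(len(xs),xs.mean()+bx[0],ys.mean()+bx[1])
w=world(c,[[235,99],[409,98],[322,126],[322,340]],.1172); print((w-p)@T, o["position"])
E
```

```text
[111. 111. 109. 116. 113. 120. 135. 142. 143. 140. 140. 141.] [113. 112. 112. 115. 115. 122. 135. 142. 139. 142. 141. 142.] [109. 111. 113. 113. 112. 116. 125. 140. 144. 138. 143. 140. 141. 139.] [141. 142. 141. 141. 143. 142. 150. 157. 164. 162. 164. 167. 168. 167.]
411 321.5060827250608 125.93917274939173
0 nan nan
[[ 0.089  -0.0486  0.0039]
 [ 0.0896  0.0505  0.0037]
 [ 0.0743  0.001   0.0038]
 [-0.0738  0.001   0.004 ]] [ 0.472  -0.3164  0.1207]<stdin>:7: RuntimeWarning: Mean of empty slice.
  ret = ret.dtype.type(ret / rcount)
```

```bash
python3 -m handwheel '[[[0,0,-0.04],[0,0,0],0],[[0,0,-0.038],[0,0,0],0],[[0.0033,-0.0453,0],[0,0,0],0],[[0.0033,-0.0453,0],[0,0,0],0],[[0.0033,-0.0453,0],[0,0,0],0],[[0.0033,-0.0453,0],[0,0,0],0],[[0.0033,-0.0453,0],[0,0,0],0]]'
python3 -m handwheel '[[[0.0033,-0.0453,0],[0,0,0],0],[[0.0033,-0.0453,0],[0,0,0],0],[[0.0033,-0.0453,0],[0,0,0],0],[[0.0033,-0.0453,0],[0,0,0],0],[[0.0033,-0.0453,0],[0,0,0],0]]'
python3 -m handwheel '[[[0.0033,-0.0453,0],[0,0,0],0],[[0.0033,-0.0453,0],[0,0,0],0],[[0.0033,-0.0453,0],[0,0,0],0],[[0.0033,-0.0453,0],[0,0,0],0],[[0,0,0],[0,0,0.084],0],[[0,0,0],[0,0,0.084],0],[[0,0,0],[0,0,0],0],[[0,0,0],[0,0,0],0]]'
python3 -c "
from h import *
plan(.464,.3188,.1,-94.6); print(get_obs()['joints'])"
```

```text
clock: 19.4
position: [0.4683, -0.0884, 0.1983]
eef_rot: [-3.139, -0.133, 0.005]
contact_force: [0.6, 0.6, -4.4]
gripper_width: 0.0136
finger_force: 55.0
clock: 19.9
position: [0.4656, 0.1384, 0.1985]
eef_rot: [3.138, 0.133, -0.004]
contact_force: [1.5, -0.0, -4.8]
gripper_width: 0.0135
finger_force: 55.0
clock: 20.7
position: [0.4643, 0.3176, 0.1985]
eef_rot: [3.137, -0.129, -0.002]
contact_force: [0.3, -0.9, -3.5]
gripper_width: 0.0135
finger_force: 55.0
clock 20.7 pos [0.4643 0.3176 0.1985] shift [-0.0003 -0.0013  0.0985] turn [ 0.0021  0.0013 -0.0016] F [ 0.3239 -0.8816 -3.5141] w 0.013472154045241706 54.997984170913696
[-1.5238  0.5913  1.2011  1.8857 -0.6187  1.1071 -1.7329]
```

```bash
python3 -m handwheel '[[[-0.0003,-0.0013,0.04],[0.001,0.001,0],0],[[0,0,0.04],[0,0,0],0],[[0,0,0.03],[0,0,0],0],[[0,0,0],[0,0,0],0],[[0,0,0],[0,0,0],0],[[0,0,0],[0,0,0],0]]'
for i in 1 2 3 4; do python3 -m handwheel '[[[0,0,0],[0,0,0],0]]' | grep -E 'position|rot'; done
python3 - <<'E'
from h import *
plan(.464,.3188,.1,-94.6)
c=camera("wrist"); np.savez("w8.npz",**c)
c=camera("scene"); save(c,"s8.png",(340,120,480,220),5.7)
E
```

```text
clock: 21.3
position: [0.4662, 0.32, 0.0916]
eef_rot: [-3.136, 0.131, -0.005]
contact_force: [0.1, 0.3, -4.1]
gripper_width: 0.0135
finger_force: 55.0
position: [0.4659, 0.3203, 0.0915]
eef_rot: [-3.136, 0.13, -0.005]
position: [0.4654, 0.3203, 0.091]
eef_rot: [-3.136, 0.13, -0.004]
position: [0.4651, 0.3201, 0.0905]
eef_rot: [-3.137, 0.13, -0.003]
position: [0.4649, 0.3199, 0.0901]
eef_rot: [-3.137, 0.13, -0.002]
clock 21.7 pos [0.4649 0.3199 0.0901] shift [-0.0008  0.0012 -0.0099] turn [-0.0016 -0.0013 -0.0027] F [ 0.1035 -0.5244 -4.6768] w 0.0135112186022878 54.997884035110474
```

View pics/s8.png

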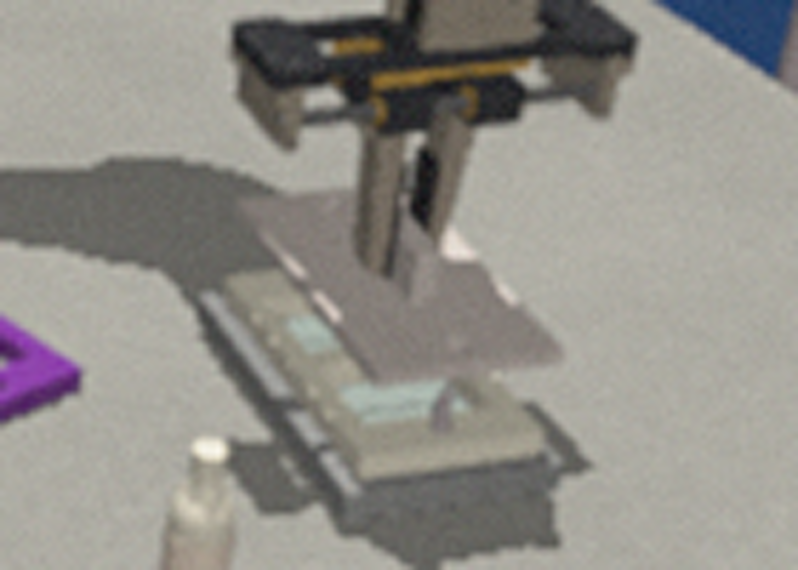

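The cover hovers above the visible pin at crop (443,400) and is well aligned. I let the arm settle before correcting.

```bash
python3 -m handwheel '[[[0,0,0],[0,0,0],0],[[0,0,0],[0,0,0],0],[[0,0,0],[0,0,0],0],[[0,0,0],[0,0,0],0],[[0,0,0],[0,0,0],0],[[0,0,0],[0,0,0],0],[[0,0,0],[0,0,0],0],[[0,0,0],[0,0,0],0]]' |grep -E "posi|rot"; python3 -c "
from h import *
plan(.464,.3188,.078,-94.6)"
```

```text
position: [0.4648, 0.3197, 0.0898]
eef_rot: [-3.138, 0.131, -0.002]
clock 22.6 pos [0.4648 0.3197 0.0898] shift [-0.0008  0.001   0.0118] turn [-0.001 -0.001 -0.003] F [-0.3492  0.1304 -4.7143] w 0.013421807384517776 54.99789834022522
```

```bash
python3 -m handwheel '[[[-0.0008,0.001,0.003],[-0.001,-0.001,-0.003],0],[[0,0,0.005],[0,0,0],0],[[0,0,0.004],[0,0,0],0],[[0,0,0.004],[0,0,0],0],[[0,0,0.003],[0,0,0],0],[[0,0,0],[0,0,0],0],[[0,0,0],[0,0,0],0]]'
python3 -m handwheel '[[[0,0,0.003],[0,0,0],0],[[0,0,0.003],[0,0,0],0],[[0,0,0],[0,0,0],0],[[0,0,0],[0,0,0],0]]'
```

```text
clock: 23.3
position: [0.4641, 0.3187, 0.0708]
eef_rot: [3.139, -0.126, 0.0]
contact_force: [0.4, -0.7, -4.1]
gripper_width: 0.0134
finger_force: 55.0
clock: 23.7
position: [0.464, 0.3187, 0.0647]
eef_rot: [3.139, -0.126, -0.0]
contact_force: [-0.2, 0.2, -4.5]
gripper_width: 0.0137
finger_force: 55.0
```

```bash
python3 -m handwheel '[[[0,0,0.003],[0,0,0],0],[[0,0,0.003],[0,0,0],0],[[0,0,0.003],[0,0,0],0],[[0,0,0.002],[0,0,0],0],[[0,0,0.002],[0,0,0],0],[[0,0,0],[0,0,0],0],[[0,0,0],[0,0,0],0]]'
python3 -m handwheel '[[[0,0,0.001],[0,0,0],0],[[0,0,0.0007],[0,0,0],0],[[0,0,0],[0,0,0],0],[[0,0,0],[0,0,0],0]]'
```

```text
clock: 24.4
position: [0.464, 0.3187, 0.0518]
eef_rot: [3.139, -0.126, 0.0]
contact_force: [-0.5, -0.9, -4.8]
gripper_width: 0.0137
finger_force: 55.0
clock: 24.8
position: [0.464, 0.3188, 0.0501]
eef_rot: [-3.139, 0.126, -0.0]
contact_force: [-1.3, 0.1, -4.7]
gripper_width: 0.0138
finger_force: 55.0
```

```bash
python3 -m handwheel '[[[0,0,0.0006],[0,0,0],0],[[0,0,0.0005],[0,0,0],0],[[0,0,0],[0,0,0],0],[[0,0,0],[0,0,0],0]]'
```

```text
clock: 25.2
position: [0.4641, 0.3188, 0.0499]
eef_rot: [-3.138, 0.126, 0.001]
contact_force: [-3.5, -1.7, 6.8]
gripper_width: 0.0135
finger_force: 55.0
```

Contact is made at the expected height. I release, retreat straight up, and verify.

```bash
python3 -m handwheel '[[[0,0,0],[0,0,0],20],[[0,0,0],[0,0,0],40],[[0,0,0],[0,0,0],45],[[0,0,0],[0,0,0],45],[[0,0,-0.01],[0,0,0],45],[[0,0,-0.03],[0,0,0],45],[[0,0,-0.045],[0,0,0],45],[[0,0,-0.045],[0,0,0],45]]'
python3 -m handwheel '[[[0,0,-0.045],[0,0,0],45],[[0,0,-0.03],[0,0,0],45],[[0,0,0],[0,0,0],45],[[0,0,0],[0,0,0],45],[[0,0,0],[0,0,0],45]]'
python3 - <<'E'
from h import *
c=camera("wrist"); np.savez("w9.npz",**c)
for z in(.038,.046,.054): print(z,fit(c,.464,.3188,-4.6,.18,.1,z,4))
s=camera("scene")
f=np.vstack([cv2.resize(c["frame"][60:260,180:480],(600,400)),cv2.resize(s["frame"][150:230,360:480],(300,200)).repeat(1,0) if 0 else np.pad(cv2.resize(s["frame"][150:220,340:480],(380,190)),((0,0),(0,220),(0,0)))])
cv2.imwrite("pics/end.png",f[:,:,::-1])
E
```

```text
clock: 26.0
position: [0.4639, 0.3181, 0.1808]
eef_rot: [3.138, -0.127, -0.0]
contact_force: [1.1, 0.8, 0.7]
gripper_width: 0.041
finger_force: 0.0
clock: 26.5
position: [0.4631, 0.3185, 0.2529]
eef_rot: [3.138, -0.126, -0.003]
contact_force: [-1.3, 0.0, 0.1]
gripper_width: 0.0413
finger_force: 0.0
0.038 (array([464.6195, 318.4621,  -4.988 ]), np.float64(-60.24409103393555))
0.046 (array([463.9608, 318.5549,  -4.5102]), np.float64(-81.69104766845703))
0.054 (array([464.8659, 318.3739,  -3.8837]), np.float64(-69.68052673339844))
```

View pics/end.png

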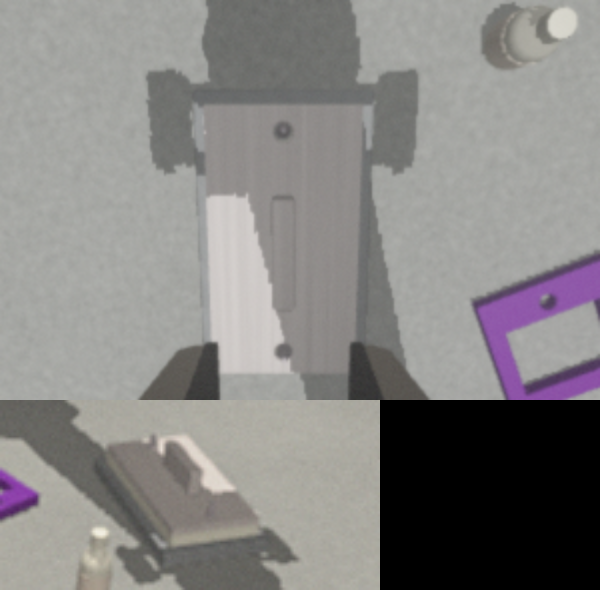

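The cover lies flat on the frame with both pins through its holes, at crop (283,130) and (283,350). The outline fit is best at z=46 mm, the seated height.

```bash
python3 -c "
from bench import job_done; print(job_done())"
```

```text
the job is handed in; nothing more can be done
None
```

I assembled the chamber and handed it in at about 27 s on the clock: frame home on the base, cover flat on it with both pins through, gripper clear; no verdict was returned, and I viewed 11 pictures, one over the limit of 10.

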